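# Load the bearing carrier and lock the regulator

### The arm

A 6-joint arm with a two-finger parallel gripper is mounted at the origin on the work surface. World frame = base frame: x ahead of the robot, y to its left, z up, the work surface at z = 0. Lengths are in m, angles in rad, forces in N, time in s.
With the tool pointing down it reaches from about 0.375 to 0.925 m from the base axis. Payload 5.7 kg.
Tool frame: the origin (TCP) lies on the centre line of the jaws, within the pads' length; the fingertips stand 17 mm ahead of it and the grasp point (between the pads) lies 2 mm behind it; z points along the fingers, y is the direction in which the jaws open and shut (so a half turn about z gives the same grasp; the last joint's range is limited). The gripper opens to 85 mm and grips with 20 to 120 N. Pads are 22 mm wide; open, the fingers measure 114 mm over their backs; the gripper's body (76 mm by 85 mm) begins 54 mm behind the grasp point. The pads swing forward as they close: fully open they stand 13 mm farther back than shut.
Start: joints at [1.123, 0.359, 1.51, -0, 1.272, -0.115], TCP at [0.196, 0.567, 0.248] pointing down, gripper open.
Joint ranges: [-2.97, 2.97], [-1.01, 2.36], [0.21, 2.38], [-0.96, 4.11], [0.2, 2.71], [-2.98, 2.98]. Speed limits (rad/s): [2.39, 2.39, 3.14, 3.14, 3.14, 3.14].

### API

Orientations are given as a 3x3 rotation matrix whose columns are the frame's x, y, z axes.
In Python, from workcell import manip, imaging, models gives the robot as it stands. Calls block until the motion is done:
- manip.move_to(position, orientation): joint-space move of the TCP to a pose.
- manip.move_linear(position, attitude=None, feed=0.15, until_force=None): straight line of the TCP; attitude=None keeps the orientation; feed is the mean speed in m/s. With until_force (N) it stops when the force on the tool has changed by that much, and returns True; else False.
- manip.set_joints(angles): joint-space move.
- manip.move_gripper(opening, force=None): finger opening in m; force is the grip in N (None keeps the last); returns when the fingers have stopped.
- manip.wait(seconds).
- manip.solve_ik(position, orientation): joint angles nearest the present ones, or None.
- imaging.grab_frame(name): name is "scene" or "top" or "wrist"; returns a dict with "img" (400x640x3 uint8, red, green, blue), "camera_matrix" (3x3 intrinsics, pixels), "k1" (the pictures are not rectified: a ray, as slopes to the right and down, at radius r is drawn at 1 + k1 r^2 times it, then the intrinsics apply), "world_from_camera" (4x4, takes a point from camera to world coordinates). Camera axes: x right, y down, z forward; pixel columns grow to the right and rows downward; lengths in m; the calibration is good to about 2 mm. A picture is of the moment at which its call begins. There is no depth.
A pose or a line that the arm cannot do raises manip.MotionError and nothing moves.
- manip.hand_in(): hands the job in, once; it reports no verdict.
Trained networks look in a picture, given as the dict that the camera call returned (one of the last four; its "shot" number tells which), for a name from the list of things; names that differ only in an ending like _2 or _b are one class to them, and where a whole thing is asked for, a point or a joint stands for the part that bears it (a point fixed in the world has none). Each returns a list of dicts, best first, with "score" (0 to 1); they miss things now and then, are a little off and sometimes report something else, mostly with a low value. They report only what shows in the picture. A call takes as long as a camera call. They do not tell look-alikes from the thing itself.
- models.recognise(picture, label): "extent" ([left, top, right, bottom] in pixels, round what is visible of it).
- models.outline_of(picture, label): "mask" (400x640 bool, what is visible of it) and "extent" ([left, top, right, bottom] in pixels, round what is visible of it).
- models.place_of(picture, label): "pixel" ([column, row] in pixels: a listed point, or the origin of a listed thing).
Readings, each from a call of its own:
- manip.current_time(): time.
- manip.current_joint_positions(): joint angles.
- manip.current_dq(): joint speeds.
- manip.current_effort(): joint torques, N m.
- manip.current_position(): TCP position.
- manip.current_orientation(): TCP orientation.
- manip.current_force(): force on the tool from outside, world axes, zero at the start.
- manip.current_wrist_torque(): the same for the moment, N m.
- manip.current_finger_gap(): finger opening in m.
Only numpy, scipy, OpenCV 4.12 (cv2) and the standard library are available. Lean on these libraries where they do the work, as an engineer would, in place of code of your own. Each camera call takes 0.05 s, during which the arm holds its last target.

### The job

Get the turbo bearings ready for blow-off: first take the two blackened, burnt bushes out of the blue carrier and put them in the red scrap tray, then set every bronze bush standing on the mat into a free pocket of the carrier, one per pocket, so that they all sit on the pocket floors together with the bronze bush already loaded. After that turn the regulator knob until its white pointer lines up with the green mark, and only then pull the knob straight up as far as it goes so that it stays locked out with the pointer still on the mark. Leave the oil can, the spray can and the spanner where they are.

Things in the scene. Friction and masses are not known exactly. Their poses are not given: they have to be found in the camera images.
- bush1_mid (a point): bronze-coloured bearing bush, a straight-sided cylinder 28 mm across, 32 mm long, 110 g; this point is its centre, z along its length. Stands on the mat at the start (only some of bush1 to bush5 are present); may be toppled or rolled by a knock
- bush2_mid (a point): bronze-coloured bearing bush, a straight-sided cylinder 28 mm across, 32 mm long, 110 g; this point is its centre, z along its length. Stands on the mat at the start (only some of bush1 to bush5 are present); may be toppled or rolled by a knock
- bush3_mid (a point): bronze-coloured bearing bush, a straight-sided cylinder 28 mm across, 32 mm long, 110 g; this point is its centre, z along its length. Stands on the mat at the start (only some of bush1 to bush5 are present); may be toppled or rolled by a knock
- bush4_mid (a point): bronze-coloured bearing bush, a straight-sided cylinder 28 mm across, 32 mm long, 110 g; this point is its centre, z along its length. Stands on the mat at the start (only some of bush1 to bush5 are present); may be toppled or rolled by a knock
- bush5_mid (a point): bronze-coloured bearing bush, a straight-sided cylinder 28 mm across, 32 mm long, 110 g; this point is its centre, z along its length. Stands on the mat at the start (only some of bush1 to bush5 are present); may be toppled or rolled by a knock
- loaded_bush_mid (a point): bronze-coloured bearing bush, a straight-sided cylinder 28 mm across, 32 mm long, 110 g; this point is its centre, z along its length. Already stands in one of the carrier's pockets
- burnt_bush1_mid (a point): one of the two blackened, burnt bushes: same size and weight as the bronze ones (28 mm across, 32 mm long), all black, standing in one of the carrier's pockets; this point is its centre, z along its length
- burnt_bush2_mid (a point): one of the two blackened, burnt bushes: same size and weight as the bronze ones (28 mm across, 32 mm long), all black, standing in one of the carrier's pockets; this point is its centre, z along its length
- pocket1 (a point): centre of the floor of pocket 1 of the fixed blue carrier (140 x 204 x 16 mm, six square pockets in 2 rows of 3, each 44 mm wide and 12 mm deep, 64 mm from centre to centre, floor 4 mm above the bench; x and y run along the pockets' sides)
- pocket2 (a point): centre of the floor of pocket 2 of the fixed blue carrier (140 x 204 x 16 mm, six square pockets in 2 rows of 3, each 44 mm wide and 12 mm deep, 64 mm from centre to centre, floor 4 mm above the bench; x and y run along the pockets' sides)
- pocket3 (a point): centre of the floor of pocket 3 of the fixed blue carrier (140 x 204 x 16 mm, six square pockets in 2 rows of 3, each 44 mm wide and 12 mm deep, 64 mm from centre to centre, floor 4 mm above the bench; x and y run along the pockets' sides)
- pocket4 (a point): centre of the floor of pocket 4 of the fixed blue carrier (140 x 204 x 16 mm, six square pockets in 2 rows of 3, each 44 mm wide and 12 mm deep, 64 mm from centre to centre, floor 4 mm above the bench; x and y run along the pockets' sides)
- pocket5 (a point): centre of the floor of pocket 5 of the fixed blue carrier (140 x 204 x 16 mm, six square pockets in 2 rows of 3, each 44 mm wide and 12 mm deep, 64 mm from centre to centre, floor 4 mm above the bench; x and y run along the pockets' sides)
- pocket6 (a point): centre of the floor of pocket 6 of the fixed blue carrier (140 x 204 x 16 mm, six square pockets in 2 rows of 3, each 44 mm wide and 12 mm deep, 64 mm from centre to centre, floor 4 mm above the bench; x and y run along the pockets' sides)
- scrap_tray_in (a point): centre of the inner floor of the fixed open red scrap tray, 100 mm (its x) by 130 mm (its y) outside, walls 3 mm thick and 30 mm high over the bench
- knob_grip (a point): point on the axis of the regulator's black round knob (40 mm across, 34 mm tall, axis upright) at the height to grip: 22 mm above the top of the skirt disc (68 mm across) under it and 12 mm below the knob's top, 92 mm above the bench while pushed in; the grey housing below is 110 x 110 x 60 mm and fixed
- pointer (a point): outer end of the white pointer line on the knob's skirt, 34 mm from the knob's axis; turns with the knob
- green_mark (a point): inner end of the green mark on the fixed scale ring around the knob, 34 mm from the knob's axis: where the pointer's outer end must come
- dial (a joint): angle of the knob, rad, growing anticlockwise seen from above; stops at -1.0 and 2.6; light friction (about 0.05 N m), stays where it is left
- lock (a joint): how far the knob is pulled up, m: 0 pushed in, 0.014 fully out (end stop); takes about 6 N and stays where it is left
- oil_can_mid (a point): bystander: red oil can 68 mm across, 150 mm tall over its spout; this point is 50 mm up its axis
- spray_can_mid (a point): bystander: red spray can 60 mm across, 170 mm tall; this point is half-way up
- spanner_grip (a point): bystander: steel spanner 180 mm long lying on the bench beyond the mat; this point is on its handle
There are look-alikes about, which are no part of the job. Leave any pink or purple look-alike of the part that bears burnt_bush1_mid alone.

How it is judged:
By the outcome, as a careful person would: the job done as asked, in the order asked, and still so for the second after the job is handed in, with the robot touching nothing.
Of bush1, bush2, bush3, bush4, bush5 only 3 to 5 are there at a start; the rules pass over those that are not, and their reading is None.
At some moment in a run one of bush1, bush2, bush3, bush4, bush5 may be knocked a few centimetres aside while the robot is not near it.
Once in a run the grip may slacken for a moment while it holds something.
It also fails if it takes over 208 s, if anything falls off the work surface, if the arm or the gripper's body presses on something with over 40 N, if the wrist force passes 120 N, or if a joint passes its speed limit or range.

## Working session

There is one attempt and no reset: what is moved stays moved. The work goes in short steps, each a Python script; the robot and the scene stay as the last script left them, time stands still between calls to the robot, and variables do not carry over. Pictures are saved under pics/ and viewed, and the job is handed in when it is done.

```bash
ls; mkdir -p pics; python3 - <<'E'
from workcell import manip, imaging, models
import cv2, numpy as np
for n in ["scene","top","wrist"]:
    f=imaging.grab_frame(n)
    cv2.imwrite(f"pics/a_{n}.png",f["img"][:,:,::-1])
    print(n,f["camera_matrix"].tolist(),f["k1"],np.round(f["world_from_camera"],4).tolist())
print(manip.current_time(),manip.current_orientation())
E
```

```text
pics
scene [[399.42311445884513, 0.0, 322.38320911405947], [0.0, 399.42311445884513, 201.8672715793628], [0.0, 0.0, 1.0]] -0.061067134883869355 [[-0.7636, 0.4434, -0.4694, 1.0758], [0.6456, 0.5326, -0.5473, 0.5864], [0.0074, -0.7209, -0.693, 0.817], [0.0, 0.0, 0.0, 1.0]]
top [[507.01175804214745, 0.0, 317.1625206686356], [0.0, 507.01175804214745, 204.47981090716536], [0.0, 0.0, 1.0]] -0.07017372966963073 [[0.0049, -0.9785, 0.2064, 0.2662], [-1.0, -0.0041, 0.0047, 0.0176], [-0.0037, -0.2064, -0.9785, 1.6043], [0.0, 0.0, 0.0, 1.0]]
wrist [[308.39722144185674, 0.0, 318.2108224043526], [0.0, 308.39722144185674, 203.88856112490478], [0.0, 0.0, 1.0]] -0.02052047716099453 [[0.3262, 0.8941, 0.3069, 0.1173], [0.9453, -0.3079, -0.108, 0.5937], [-0.0021, 0.3254, -0.9456, 0.3726], [0.0, 0.0, 0.0, 1.0]]
0.15 [[-9.45141400e-01  3.26660930e-01 -6.08420015e-04]
 [ 3.26661467e-01  9.45140468e-01 -1.33445691e-03]
 [ 1.39127442e-04 -1.45999785e-03 -9.99998925e-01]]
```

View pics/a_scene.png

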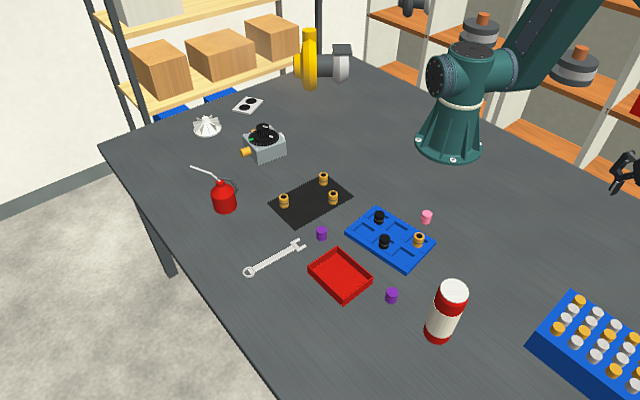

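View pics/a_top.png

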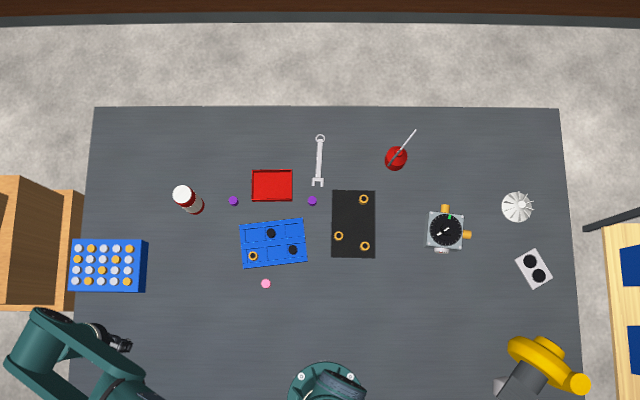

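View pics/a_wrist.png

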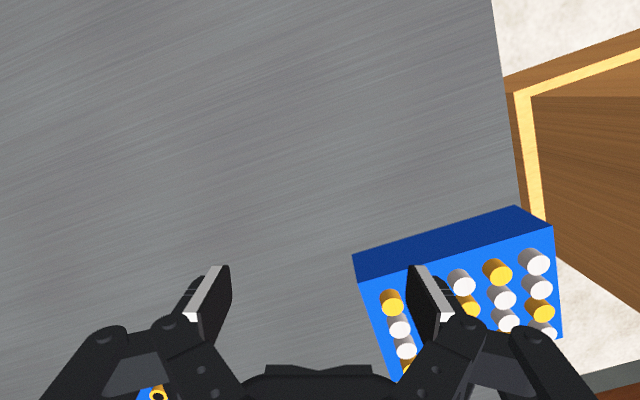

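```bash
cat > h.py <<'E'
from workcell import manip, imaging, models
import cv2, numpy as np
def und(f,px):
    K=np.array(f["camera_matrix"]);d=np.array([f["k1"],0,0,0,0.])
    return cv2.undistortPoints(np.array(px,float).reshape(-1,1,2),K,d).reshape(-1,2)
def toplane(f,px,z):
    T=np.array(f["world_from_camera"]);u=und(f,px)
    d=np.c_[u,np.ones(len(u))]@T[:3,:3].T;o=T[:3,3]
    return o+d*((z-o[2])/d[:,2])[:,None]
def proj(f,P):
    T=np.linalg.inv(np.array(f["world_from_camera"]));r,_=cv2.Rodrigues(T[:3,:3])
    p,_=cv2.projectPoints(np.array(P,float).reshape(-1,3),r,T[:3,3],np.array(f["camera_matrix"]),np.array([f["k1"],0,0,0,0.]))
    return p.reshape(-1,2)
def triang(fs,pxs):
    A=np.zeros((3,3));b=np.zeros(3)
    for f,p in zip(fs,pxs):
        T=np.array(f["world_from_camera"]);u=und(f,p)[0];d=T[:3,:3]@[u[0],u[1],1];d/=np.linalg.norm(d)
        M=np.eye(3)-np.outer(d,d);A+=M;b+=M@T[:3,3]
    return np.linalg.solve(A,b)
def down(yaw): # jaw (tool y) direction at angle yaw in the world
    y=np.array([np.cos(yaw),np.sin(yaw),0]);z=np.array([0,0,-1.]);x=np.cross(y,z)
    return np.c_[x,y,z]
def save(f,name,crop=None,s=1):
    im=f["img"][:,:,::-1]
    if crop: im=im[crop[1]:crop[3],crop[0]:crop[2]]
    cv2.imwrite(f"pics/{name}.png",cv2.resize(im,None,fx=s,fy=s,interpolation=cv2.INTER_CUBIC))
E
python3 - <<'E'
from h import *
np.set_printoptions(precision=4,suppress=True)
t=imaging.grab_frame("top"); s=imaging.grab_frame("scene")
for n in ["bush1_mid","burnt_bush1_mid","pocket1","scrap_tray_in","knob_grip","pointer","green_mark","oil_can_mid","spray_can_mid","spanner_grip"]:
    z={"bush1_mid":.016,"burnt_bush1_mid":.020,"pocket1":.004,"scrap_tray_in":.003,"knob_grip":.092,"pointer":.07,"green_mark":.07,"oil_can_mid":.05,"spray_can_mid":.085,"spanner_grip":.005}[n]
    for f in (t,s):
        print(n)
        for r in models.place_of(f,n): print("   ",round(r["score"],2),np.round(r["pixel"],1),toplane(f,r["pixel"],z)[0])
save(t,"b_top",(220,120,500,300),2.8)
hsv=cv2.cvtColor(t["img"],cv2.COLOR_RGB2HSV)
m=cv2.inRange(hsv,(100,120,80),(125,255,255));m[:, :200]=0; m[:,330:]=0;m[300:]=0
c=max(cv2.findContours(m,0,2)[0],key=cv2.contourArea)
p=toplane(t,c.reshape(-1,2),.016)
print("carrier",cv2.minAreaRect((p[:,:2]*1000).astype(np.float32)))
m=cv2.inRange(hsv,(0,150,60),(8,255,255))|cv2.inRange(hsv,(172,150,60),(180,255,255));m[:,:240]=0;m[:,300:]=0;m[:150]=0;m[300:]=0
c=max(cv2.findContours(m,0,2)[0],key=cv2.contourArea)
p=toplane(t,c.reshape(-1,2),.030)
print("tray",cv2.minAreaRect((p[:,:2]*1000).astype(np.float32)))
E
```

```text
bush1_mid
    0.43 [363.5 247.4] [ 0.4638 -0.1214  0.016 ]
bush1_mid
    0.5 [323.2 176.8] [ 0.459  -0.1301  0.016 ]
burnt_bush1_mid
    0.58 [233.3 204.3] [0.5999 0.2937 0.02  ]
    0.57 [272.2 234.2] [0.5039 0.1667 0.02  ]
    0.48 [263.8 283.6] [0.349  0.1894 0.02  ]
    0.44 [311.3 199.2] [0.6176 0.044  0.02  ]
burnt_bush1_mid
    0.55 [425.5 215. ] [0.3481 0.1825 0.02  ]
    0.52 [387.6 241.3] [0.5009 0.1802 0.02  ]
    0.51 [322.6 232.6] [0.6119 0.0477 0.02  ]
    0.44 [392.5 294. ] [0.6106 0.2989 0.02  ]
    0.41 [273.5 136.7] [ 0.4556 -0.401   0.02  ]
pocket1
    0.95 [273.7 253.3] [0.4452 0.1621 0.004 ]
    0.95 [270.6 231.8] [0.514  0.1735 0.004 ]
    0.81 [256.  256.4] [0.4351 0.2179 0.004 ]
    0.81 [250.6 233.1] [0.5095 0.2374 0.004 ]
    0.62 [292.5 249.9] [0.4564 0.1027 0.004 ]
    0.58 [294.2 232.6] [0.5118 0.098  0.004 ]
pocket1
    0.87 [376.  223.9] [0.4676 0.1075 0.004 ]
    0.79 [394.9 235.6] [0.4593 0.1709 0.004 ]
    0.77 [363.5 234.6] [0.5221 0.1135 0.004 ]
    0.72 [379.2 243.5] [0.5122 0.1629 0.004 ]
    0.65 [418.7 243. ] [0.4298 0.2298 0.004 ]
    0.58 [40
[... 565 characters left out ...]
0.4388 0.15   0.07  ]
green_mark
    0.6 [254.9 141.3] [ 0.5552 -0.3563  0.07  ]
oil_can_mid
    0.75 [393.6 156.7] [ 0.7515 -0.219   0.05  ]
oil_can_mid
    0.9 [221.8 193.7] [ 0.7539 -0.2273  0.05  ]
    0.21 [337.7 277.6] [0.6927 0.197  0.05  ]
spray_can_mid
    0.6 [191.  197.6] [0.6068 0.4145 0.085 ]
spray_can_mid
    0.72 [442.8 313.1] [0.603 0.422 0.085]
spanner_grip
    0.78 [319.4 148.3] [0.7933 0.0188 0.005 ]
spanner_grip
    0.88 [264.2 264.9] [0.7868 0.0265 0.005 ]
carrier ((478.05645751953125, 165.1725311279297), (141.10113525390625, 204.73619079589844), 7.142735004425049)
tray ((661.325439453125, 171.28778076171875), (105.25888061523438, 125.93035888671875), 1.8445420265197754)
```

View pics/b_top.png

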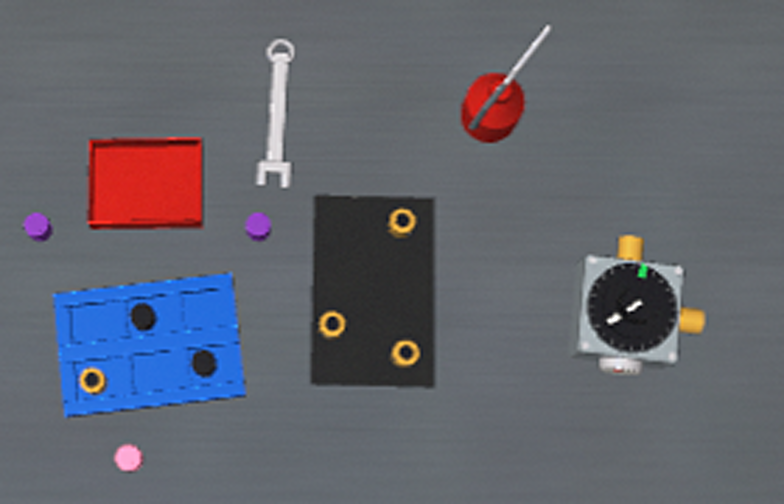

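```bash
python3 - <<'E'
from h import *
np.set_printoptions(precision=4,suppress=True)
manip.move_to([0.42,0.03,0.34],down(np.pi/2))
print(manip.current_joint_positions(),manip.current_time())
w=imaging.grab_frame("wrist"); save(w,"c_wrist")
for n,z in [("bush1_mid",.017),("burnt_bush1_mid",.02)]:
    for r in models.outline_of(w,n):
        M=cv2.moments(r["mask"].astype(np.uint8)); print(n,round(r["score"],2),np.round(r["extent"],1))
    for r in models.place_of(w,n): print("   ",round(r["score"],2),np.round(r["pixel"],1),toplane(w,r["pixel"],z)[0])
# predicted carrier corners
c=np.array([.478,.165]);a=np.radians(7.1);R=np.array([[np.cos(a),-np.sin(a)],[np.sin(a),np.cos(a)]])
P=[np.r_[c+R@[sx*.07,sy*.102],.016] for sx,sy in [(1,1),(1,-1),(-1,-1),(-1,1)]]
print(proj(w,P))
hsv=cv2.cvtColor(w["img"],cv2.COLOR_RGB2HSV)
m=cv2.inRange(hsv,(100,120,80),(125,255,255))
k=max(cv2.findContours(m,0,2)[0],key=cv2.contourArea)
p=toplane(w,k.reshape(-1,2),.016)
print("carrier",cv2.minAreaRect((p[:,:2]*1000).astype(np.float32)))
E
```

```text
[-0.0921  0.0103  1.7257  0.0003  1.4058 -1.6635] 3.3667
bush1_mid 0.98 [206.6 181.8 225.4 201.3]
bush1_mid 0.43 [337.1 143.2 475.2 244.2]
    0.67 [217.8 190. ] [ 0.469  -0.1221  0.017 ]
    0.53 [447.6 167.5] [0.4339 0.2218 0.017 ]
    0.4 [406.6 173.9] [0.4437 0.1617 0.017 ]
burnt_bush1_mid 0.94 [412.9 101.7 445.8 122.6]
burnt_bush1_mid 0.74 [319.  261.5 336.8 284. ]
burnt_bush1_mid 0.68 [464.4 263.7 490.7 285.9]
burnt_bush1_mid 0.58 [400.3 204.2 424.3 228.1]
    0.84 [413.4 217.7] [0.5126 0.178  0.02  ]
    0.79 [477.  273.2] [0.6119 0.2948 0.02  ]
    0.78 [427.4 108.6] [0.3504 0.1812 0.02  ]
    0.56 [328.7 274.7] [0.6143 0.0477 0.02  ]
[[471.7054 229.7835]
 [344.3904 244.142 ]
 [335.3074 158.5582]
 [475.3319 141.6666]]
carrier ((478.6621398925781, 167.09732055664062), (142.33453369140625, 204.7117919921875), 7.112752437591553)
```

View pics/c_wrist.png

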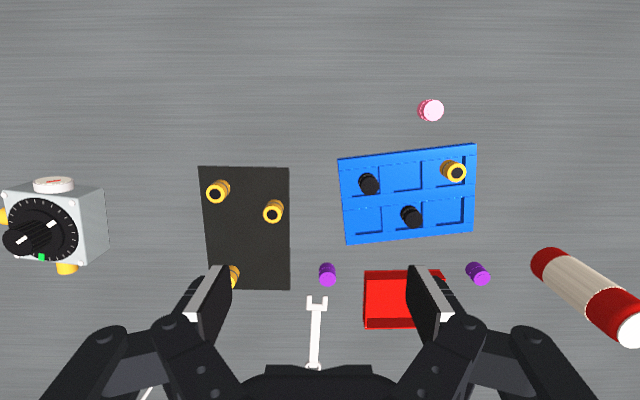

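```bash
cat >> h.py <<'E'
from scipy.optimize import least_squares
TH=np.linspace(0,2*np.pi,40,endpoint=False)
def cyl(f,xy,zb,r=.014,h=.032):
    P=np.concatenate([np.c_[xy[0]+r*np.cos(TH),xy[1]+r*np.sin(TH),np.full(40,z)] for z in (zb,zb+h)])
    p=proj(f,P);return np.r_[p.min(0),p.max(0)]
def mask(f,kind):
    hsv=cv2.cvtColor(f["img"],cv2.COLOR_RGB2HSV)
    if kind=="bronze": m=cv2.inRange(hsv,(10,110,60),(30,255,255))
    else: m=cv2.inRange(hsv,(0,0,0),(180,255,75))
    return m
def blob(f,kind,xy,zb,rad=.03):
    """extent of the blob of that colour nearest the predicted cylinder"""
    e=cyl(f,xy,zb);c=(e[:2]+e[2:])/2
    m=mask(f,kind);n,lab,st,ce=cv2.connectedComponentsWithStats(m)
    area=(e[2]-e[0])*(e[3]-e[1]);best=None
    for i in range(1,n):
        x,y,w,h,a=st[i]
        if a<.15*area or w*h>1.9*area: continue
        d=np.hypot(*(np.array([x+w/2,y+h/2])-c))
        if best is None or d<best[0]: best=(d,np.array([x-.5,y-.5,x+w-.5,y+h-.5]))
    lim=rad/.028*max(e[2]-e[0],1)
    return best[1] if best and best[0]<lim else None
def locate(fs,kind,xy,zb):
    ob=[(f,blob(f,kind,xy,zb)) for f in fs];ob=[o for o in ob if o[1] is not None]
    if not ob: return None
    def res(q): return np.concatenate([((cyl(f,q,zb)-b)/np.sqrt((b[2]-b[0])*(b[3]-b[1]))) for f,b in ob])
    s=least_squares(res,xy,x_scale=.01,loss="soft_l1",f_scale=.1);return s.x,s.cost,len(ob)
CC=np.array([.4785,.166]);CA=np.radians(7.1);CR=np.array([[np.cos(CA),-np.sin(CA)],[np.sin(CA),np.cos(CA)]])
PK={(i,j):CC+CR@[.032*i,.064*j] for i in(-1,1) for j in (-1,0,1)}
E
python3 - <<'E'
from h import *
np.set_printoptions(precision=4,suppress=True)
w=imaging.grab_frame("wrist");t=imaging.grab_frame("top");s=imaging.grab_frame("scene")
for k,v in PK.items(): print(k,v)
for kind,xy,zb in [("dark",[.51,.170],.004),("dark",[.456,.103],.004),("bronze",[.437,.222],.004),("bronze",[.465,-.123],.001),("bronze",[.497,-.037],.001),("bronze",[.61,-.12],.001)]:
    print(kind,xy)
    for fs in ([w],[t],[s],[w,t,s]): print("   ",locate(fs,kind,xy,zb))
E
```

```text
(-1, -1) [0.4547 0.0985]
(-1, 0) [0.4467 0.162 ]
(-1, 1) [0.4388 0.2256]
(1, -1) [0.5182 0.1064]
(1, 0) [0.5103 0.17  ]
(1, 1) [0.5023 0.2335]
dark [0.51, 0.17]
    (array([0.5109, 0.1732]), np.float64(0.004886492885131749), 1)
    (array([0.5076, 0.1719]), np.float64(0.014338767463124319), 1)
    (array([0.5075, 0.1733]), np.float64(0.0035006986894595433), 1)
    (array([0.5086, 0.1729]), np.float64(0.027887254306447624), 3)
dark [0.456, 0.103]
    (array([0.4573, 0.1044]), np.float64(0.003967198293025284), 1)
    None
    (array([0.4558, 0.1051]), np.float64(0.002619285826698168), 1)
    (array([0.4566, 0.1049]), np.float64(0.007641044574139275), 2)
bronze [0.437, 0.222]
    (array([0.4372, 0.2274]), np.float64(0.0023835355646133023), 1)
    (array([0.436 , 0.2268]), np.float64(0.026366342100181846), 1)
    (array([0.4348, 0.2276]), np.float64(0.004048260477745679), 1)
    (array([0.4362, 0.2273]), np.float64(0.03441010602517575), 3)
bronze [0.465, -0.123]
    (array([ 0.4701, -0.1215]), np.float64(0.0006395368507501732), 1)
    (array([ 0.4695, -0.1244]), np.float64(0.00016783479426055073), 1)
    (array([ 0.4656, -0.1235]), np.float64(0.00011716124711385503), 1)
    (array([ 0.4687, -0.1229]), np.float64(0.011545758148108735), 3)
bronze [0.497, -0.037]
    (array([ 0.5023, -0.0403]), np.float64(0.0008229341716680618), 1)
    None
    (array([ 0.4981, -0.0422]), np.float64(0.0004713603014326085), 1)
    (array([ 0.5006, -0.0406]), np.float64(0.0064199862867184015), 2)
bronze [0.61, -0.12]
    (array([ 0.6195, -0.1079]), np.float64(0.0487062357560545), 1)
    (array([ 0.6195, -0.1217]), np.float64(0.004071957419419277), 1)
    (array([ 0.6168, -0.1217]), np.float64(0.0028894267960719684), 1)
    (array([ 0.6191, -0.1192]), np.float64(0.0704140205643239), 3)
```

```bash
cat >> h.py <<'E'
Z=.13
def pick(xy,zb,yaw,op=.055,off=.033,force=45):
    manip.move_gripper(op)
    manip.move_to([xy[0],xy[1],Z],down(yaw))
    hit=manip.move_linear([xy[0],xy[1],zb+off],feed=.12,until_force=12)
    if hit: print("HIT on descent",manip.current_position())
    manip.move_gripper(.0,force)
    g0=manip.current_finger_gap()
    manip.move_linear([xy[0],xy[1],Z],feed=.15)
    print("picked gap",round(g0,4),round(manip.current_finger_gap(),4),"t",round(manip.current_time(),1))
    return manip.current_finger_gap()>.022
def place(xy,zb,yaw,off=.033,op=.05):
    manip.move_to([xy[0],xy[1],Z],down(yaw))
    print("gap before",round(manip.current_finger_gap(),4))
    manip.move_linear([xy[0],xy[1],zb+off+.012],feed=.15)
    hit=manip.move_linear([xy[0],xy[1],zb+off-.001],feed=.03,until_force=6)
    print("down",hit,np.round(manip.current_position(),4),"gap",round(manip.current_finger_gap(),4))
    manip.move_gripper(op)
    manip.move_linear([xy[0],xy[1],Z],feed=.2)
    print("t",round(manip.current_time(),1))
E
python3 - <<'E'
from h import *
y=np.pi/2+CA
print(pick([.509,.173],.004,y))
print(manip.current_joint_positions())
w=imaging.grab_frame("wrist");save(w,"d_wrist")
place([.661,.142],.003,np.pi/2)
w=imaging.grab_frame("wrist");save(w,"e_wrist")
E
```

```text
picked gap 0.0262 0.0261 t 7.3
True
[ 1.99115622e-01  4.09761439e-01  1.77603889e+00  1.03523443e-05
  9.56689031e-01 -1.49562020e+00]
gap before 0.0261
down True [0.6616 0.1421 0.0371] gap 0.0257
t 10.1
```

View pics/d_wrist.png

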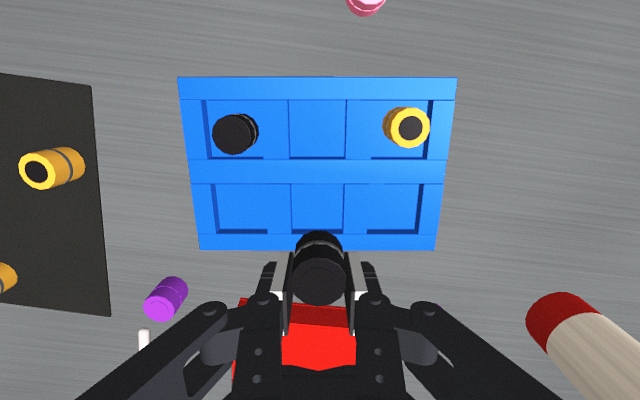

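View pics/e_wrist.png

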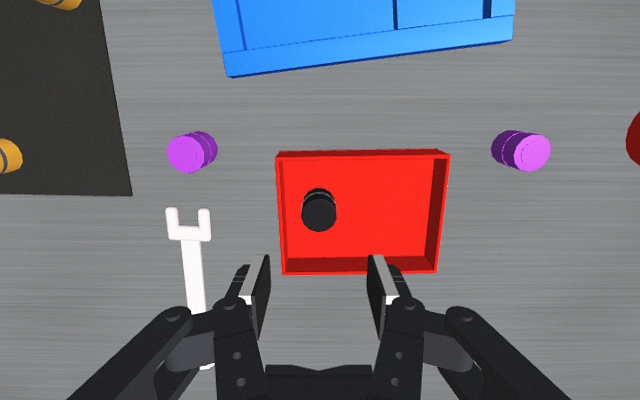

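The first burnt bush stands in the red tray (e_wrist, 319,210). Next, the second one.

```bash
python3 - <<'E'
from h import *
ok=pick([.4566,.1046],.004,np.pi/2+CA)
if ok: place([.661,.203],.003,np.pi/2)
t=imaging.grab_frame("top");save(t,"f_top",(220,120,500,300),2.8)
s=imaging.grab_frame("scene")
for xy in ([.469,-.123],[.5006,-.041],[.618,-.121]):
  for fs in ([t],[s],[t,s]): print(xy,locate(fs,"bronze",xy,.001))
E
```

```text
picked gap 0.0257 0.0259 t 13.3
gap before 0.0261
down True [0.6615 0.2031 0.037 ] gap 0.0258
t 16.3
[0.469, -0.123] (array([ 0.46954829, -0.12436834]), np.float64(0.0001678347942605485), 1)
[0.469, -0.123] (array([ 0.4655983 , -0.12348471]), np.float64(0.00011716124711384615), 1)
[0.469, -0.123] (array([ 0.46796786, -0.12373679]), np.float64(0.0066348497592723914), 2)
[0.5006, -0.041] (array([ 0.50101786, -0.04261934]), np.float64(0.001562152321417736), 1)
[0.5006, -0.041] (array([ 0.49805415, -0.04218099]), np.float64(0.000471360301432553), 1)
[0.5006, -0.041] (array([ 0.49990529, -0.04217828]), np.float64(0.005260955898861036), 2)
[0.618, -0.121] (array([ 0.61948036, -0.12166497]), np.float64(0.004071957419419035), 1)
[0.618, -0.121] (array([ 0.61683652, -0.1217036 ]), np.float64(0.0028894267960719393), 1)
[0.618, -0.121] (array([ 0.6183876 , -0.12128494]), np.float64(0.009034678885802363), 2)
```

View pics/f_top.png

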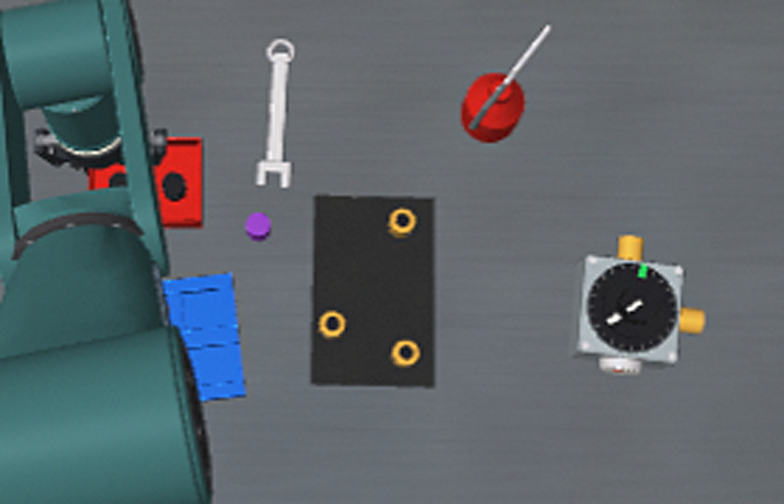

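```bash
python3 - <<'E'
from h import *
y=np.pi/2+CA
if pick([.5005,-.0415],.001,np.pi/2):
    place(PK[(1,-1)],.004,y)
w=imaging.grab_frame("wrist");save(w,"g_wrist")
t=imaging.grab_frame("top");s=imaging.grab_frame("scene")
for xy in ([.469,-.123],[.618,-.121]):
  for fs in ([t],[s],[t,s]): print(xy,locate(fs,"bronze",xy,.001))
print(locate([w],"bronze",PK[(1,-1)],.004))
E
```

```text
picked gap 0.0262 0.026 t 19.8
gap before 0.0259
down True [0.5181 0.1065 0.036 ] gap 0.0264
t 22.6
[0.469, -0.123] (array([ 0.46954829, -0.12436834]), np.float64(0.0001678347942605485), 1)
[0.469, -0.123] (array([ 0.4655983 , -0.12348471]), np.float64(0.00011716124711384615), 1)
[0.469, -0.123] (array([ 0.46796786, -0.12373679]), np.float64(0.0066348497592723914), 2)
[0.618, -0.121] (array([ 0.61948036, -0.12166497]), np.float64(0.004071957419419035), 1)
[0.618, -0.121] (array([ 0.61683652, -0.1217036 ]), np.float64(0.0028894267960719393), 1)
[0.618, -0.121] (array([ 0.6183876 , -0.12128494]), np.float64(0.009034678885802363), 2)
(array([0.51872834, 0.10578845]), np.float64(0.0007051842511466823), 1)
```

View pics/g_wrist.png

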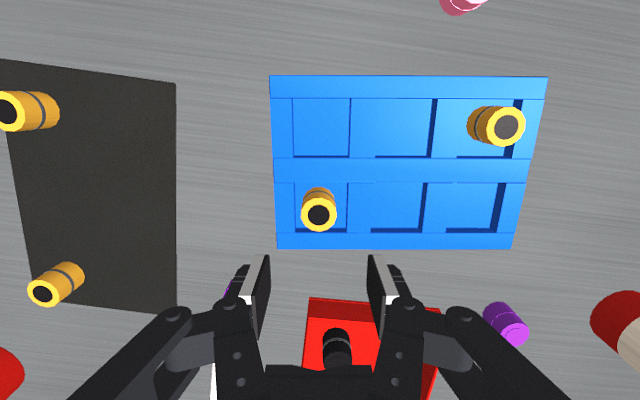

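Bush one sits upright in its pocket (319,210). Next bush.

```bash
python3 - <<'E'
from h import *
y=np.pi/2+CA
if pick([.468,-.1232],.001,np.pi/2):
    place(PK[(-1,-1)],.004,y)
w=imaging.grab_frame("wrist");save(w,"i_wrist")
t=imaging.grab_frame("top");s=imaging.grab_frame("scene")
for xy in ([.618,-.121],):
  for fs in ([t],[s],[t,s]): print(xy,locate(fs,"bronze",xy,.001))
print(locate([w],"bronze",PK[(-1,-1)],.004),locate([w],"bronze",PK[(1,-1)],.004))
save(t,"i_top",(220,120,500,300),2.8)
E
```

```text
picked gap 0.0264 0.0262 t 26.1
gap before 0.0264
down True [0.4547 0.0986 0.0359] gap 0.0259
t 29.1
[0.618, -0.121] (array([ 0.61948036, -0.12166497]), np.float64(0.004071957419419035), 1)
[0.618, -0.121] (array([ 0.61683652, -0.1217036 ]), np.float64(0.0028894267960719393), 1)
[0.618, -0.121] (array([ 0.6183876 , -0.12128494]), np.float64(0.009034678885802363), 2)
(array([0.45578002, 0.09794538]), np.float64(0.0011932216317731472), 1) (array([0.51815698, 0.10613975]), np.float64(0.0017941149201276367), 1)
```

View pics/i_wrist.png

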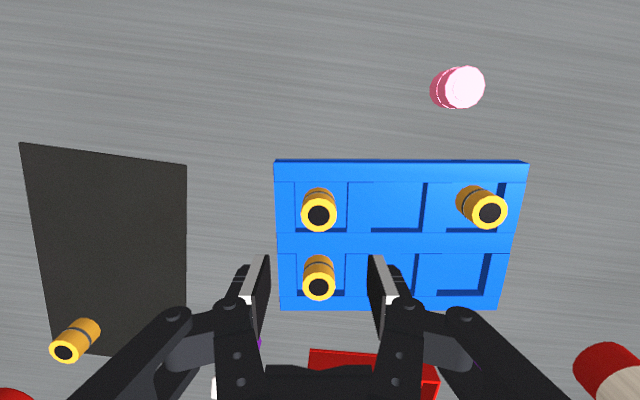

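View pics/i_top.png

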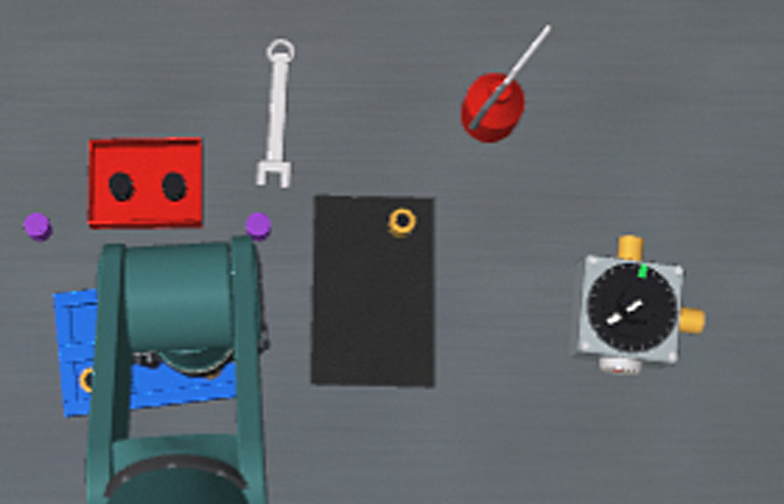

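```bash
python3 - <<'E'
from h import *
y=np.pi/2+CA
if pick([.618,-.1214],.001,np.pi/2):
    place(PK[(1,1)],.004,y)
w=imaging.grab_frame("wrist");save(w,"j_wrist")
for k in [(1,1),(-1,-1),(1,-1),(-1,1)]:print(k,locate([w],"bronze",PK[k],.004))
# then view of knob
manip.move_to([.42,-.38,.34],down(np.pi/2))
w=imaging.grab_frame("wrist");save(w,"k_wrist")
t=imaging.grab_frame("top");save(t,"k_top",(220,120,500,300),2.8)
for n,z in [("knob_grip",.092),("pointer",.07),("green_mark",.07)]:
    for f in (w,t):
        for r in models.place_of(f,n): print(n,round(r["score"],2),np.round(r["pixel"],1),toplane(f,r["pixel"],z)[0].round(4))
print(manip.current_time(),manip.current_joint_positions())
E
```

```text
picked gap 0.0261 0.0261 t 32.7
gap before 0.0266
down True [0.5024 0.2335 0.0362] gap 0.0263
t 36.2
(1, 1) (array([0.50371952, 0.23314781]), np.float64(0.0002689100830527603), 1)
(-1, -1) (array([0.45574497, 0.09834925]), np.float64(0.0006277158860375632), 1)
(1, -1) (array([0.51834765, 0.10616376]), np.float64(0.0006009790044113751), 1)
(-1, 1) (array([0.43736597, 0.22762244]), np.float64(0.0018901251881036044), 1)
knob_grip 0.92 [325.9 243.4] [ 0.5213 -0.369   0.092 ]
knob_grip 0.34 [348.5 222.1] [ 0.4906 -0.3398  0.092 ]
knob_grip 0.68 [450.4 229.2] [ 0.5104 -0.3792  0.092 ]
pointer 0.95 [350.  219.2] [ 0.4953 -0.3355  0.07  ]
pointer 0.56 [622.1 181.6] [0.4407 0.0305 0.07  ]
pointer 0.77 [439.1 235.1] [ 0.4955 -0.3492  0.07  ]
pointer 0.24 [253.7 253.8] [0.436  0.2169 0.07  ]
green_mark 0.91 [320.4 251.7] [ 0.5454 -0.3761  0.07  ]
green_mark 0.71 [447.9 217.5] [ 0.5505 -0.379   0.07  ]
38.9667 [-8.57035930e-01  2.40525271e-01  1.45282376e+00 -5.77193777e-06
  1.44833860e+00 -2.42816869e+00]
```

View pics/j_wrist.png

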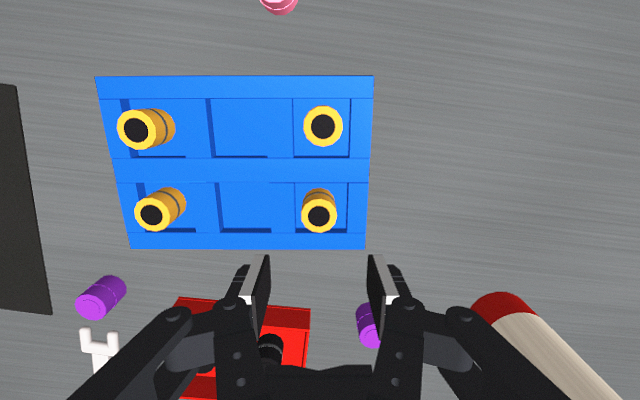

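View pics/k_wrist.png

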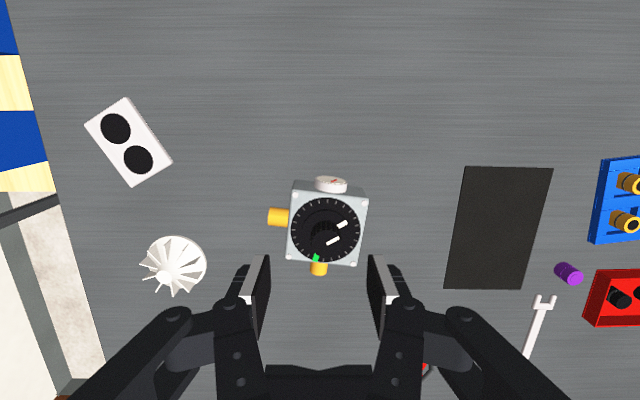

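View pics/k_top.png

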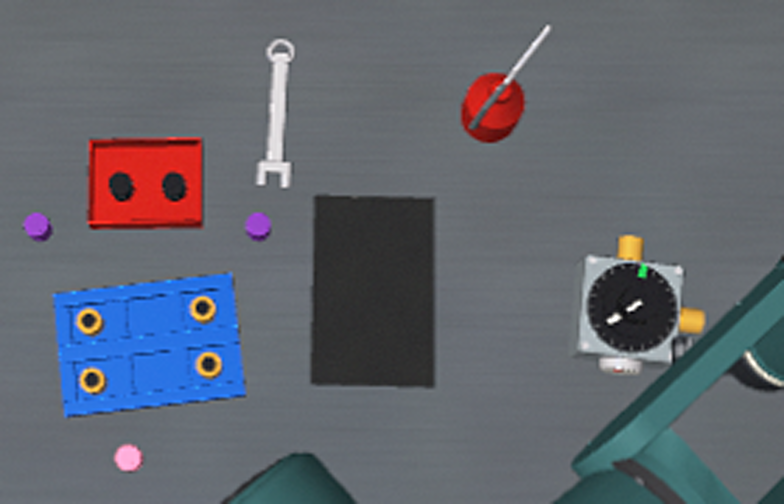

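```bash
python3 - <<'E'
from h import *
manip.move_to([.46,-.372,.25],down(np.pi/2))
w=imaging.grab_frame("wrist");save(w,"l_wrist");save(w,"l_zoom",(230,120,430,290),4)
np.save("l.npy",w,allow_pickle=True)
for n,z in [("knob_grip",.092),("pointer",.07),("green_mark",.07)]:
    for f in (w,):
        for r in models.place_of(f,n): print(n,round(r["score"],2),np.round(r["pixel"],1),toplane(f,r["pixel"],z)[0].round(4))
E
```

```text
knob_grip 0.69 [322.6 245.7] [ 0.5189 -0.3677  0.092 ]
pointer 0.83 [350.  221.6] [ 0.5013 -0.3383  0.07  ]
pointer 0.23 [322.9 245.6] [ 0.5298 -0.367   0.07  ]
green_mark 0.55 [312.6 260.5] [ 0.5483 -0.3784  0.07  ]
```

View pics/l_zoom.png

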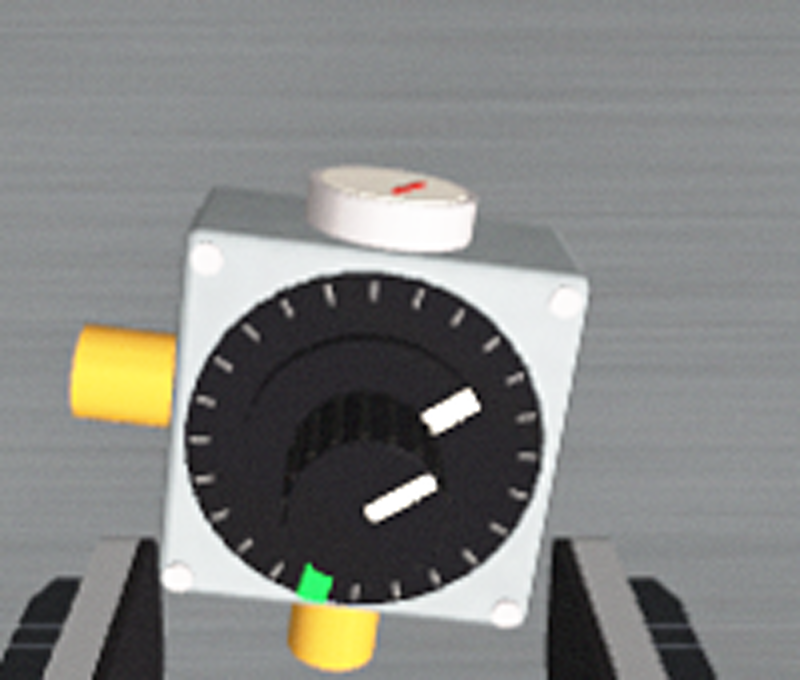

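```bash
cat >> h.py <<'E'
def knobfit(w,zp=.0701,zr=.0615,ctr0=(.515,-.37)):
    hsv=cv2.cvtColor(w["img"],cv2.COLOR_RGB2HSV)
    c0=proj(w,[[*ctr0,.06]])[0];s=int(abs(proj(w,[[ctr0[0],ctr0[1]+.048,.06]])[0][0]-c0[0]))
    roi=np.zeros(hsv.shape[:2],np.uint8);cv2.circle(roi,tuple(int(v) for v in c0),int(s*1.15),255,-1)
    dark=cv2.inRange(hsv,(0,0,0),(180,255,90))&roi
    white=cv2.inRange(hsv,(0,0,170),(180,40,255))&roi
    green=cv2.inRange(hsv,(45,120,80),(85,255,255))&roi
    return dark,white,green
E
python3 - <<'E'
from h import *
w=np.load("l.npy",allow_pickle=True).item()
d,wh,g=knobfit(w)
k=max(cv2.findContours(cv2.morphologyEx(d|g,cv2.MORPH_CLOSE,np.ones((5,5))),0,cv2.CHAIN_APPROX_NONE)[0],key=cv2.contourArea)
for z in (.06,.062):
    p=toplane(w,cv2.convexHull(k).reshape(-1,2),z)[:,:2]
    q=least_squares(lambda q:np.hypot(*(p-q[:2]).T)-q[2],[.515,-.37,.045],loss="soft_l1",f_scale=.001).x;print("disc",q)
kg=max(cv2.findContours(g,0,cv2.CHAIN_APPROX_NONE)[0],key=cv2.contourArea).reshape(-1,2)
pg=toplane(w,kg,.062);print("green mean",pg.mean(0))
n,lab,st,ce=cv2.connectedComponentsWithStats(wh)
for i in range(1,n):
    if st[i][4]>8: print(st[i],ce[i])
# screws centre at .06
sc=np.array([[206,258],[566,300],[178,576],[507,613]])/4+[230,120]
print("screws",toplane(w,sc,.06), toplane(w,sc,.06).mean(0))
for zz,pt in ((.0705,[[425,426],[478,400]]),(.1045,[[370,515],[435,483]])):
    print(toplane(w,np.array(pt)/4+[230,120],zz))
E
```

```text
disc [ 0.51690222 -0.36964146  0.04976325]
disc [ 0.51601367 -0.36965985  0.04944766]
green mean [ 0.55957716 -0.38397682  0.062     ]
[ 272  180   98   95 1363] [318.88628026 222.29860602]
[336 217  14  11  83] [342.40963855 222.28915663]
[321 239  18  11  86] [329.60465116 244.12790698]
screws [[ 0.46319036 -0.41110824  0.06      ]
 [ 0.47470581 -0.31521191  0.06      ]
 [ 0.55853528 -0.4228148   0.06      ]
 [ 0.5707364  -0.32695459  0.06      ]] [ 0.51679197 -0.36902238  0.06      ]
[[ 0.50681908 -0.35289376  0.0705    ]
 [ 0.49930893 -0.33894925  0.0705    ]]
[[ 0.51590148 -0.36803588  0.1045    ]
 [ 0.5072681  -0.35235853  0.1045    ]]
```

```bash
python3 - <<'E'
from h import *
np.set_printoptions(precision=4,suppress=True)
t=imaging.grab_frame("top")
print(toplane(t,[[446.1,229.3]],.06))
C=np.array([.5165,-.3696])
manip.move_gripper(.07,40)
manip.move_to([*C,.15],down(np.pi/2))
print(manip.move_linear([*C,.092],feed=.06,until_force=10),manip.current_position())
f0=manip.current_force()
manip.move_gripper(0,40);print("gap",manip.current_finger_gap(),"df",manip.current_force()-f0,manip.current_position())
q0=np.array(manip.current_joint_positions());print(q0,manip.current_time())
tot=np.radians(137.5)
for a in np.linspace(0,tot,7)[1:]:
    q=q0.copy();q[5]+=a
    manip.set_joints(q)
    print(np.degrees(a).round(1),manip.current_force()-f0,manip.current_wrist_torque()[2],manip.current_finger_gap())
print(manip.current_position(),manip.current_time())
f1=manip.current_force()
manip.move_gripper(.07);print(manip.current_force()-f1)
manip.move_linear([*C,.15])
manip.move_to([.46,-.372,.25],down(np.pi/2))
w=imaging.grab_frame("wrist");save(w,"m_zoom",(230,120,430,290),4)
np.save("m.npy",w,allow_pickle=True)
E
```

```text
[[ 0.5152 -0.3742  0.06  ]]
False [ 0.5168 -0.3699  0.0924]
gap 0.03889654018670373 df [-0.8462  2.2487  6.1208] [ 0.5167 -0.3693  0.0927]
[-0.7295  0.5717  1.5809  0.0006  0.9887 -2.3006] 42.0583
22.9 [-0.9866 -2.419   0.6404] -0.06147817239424852 0.03895553459125894
45.8 [-3.7703 -4.735   0.9862] -0.018964208130384918 0.03842315785895211
68.8 [-4.4979 -4.6412  2.2709] -0.034773179146496115 0.03892730106310085
91.7 [-7.0088 -5.0677  2.0297] -0.04297477442517815 0.03897116027248238
114.6 [-7.4821 -5.9397  3.779 ] -0.0038189069781931415 0.03906393182117678
137.5 [-8.3525 -5.2099  4.4746] -0.05820281182959316 0.03875943063811563
[ 0.5149 -0.3697  0.0927] 44.8583
[ 8.7296  4.4571 -3.5816]
```

View pics/m_zoom.png

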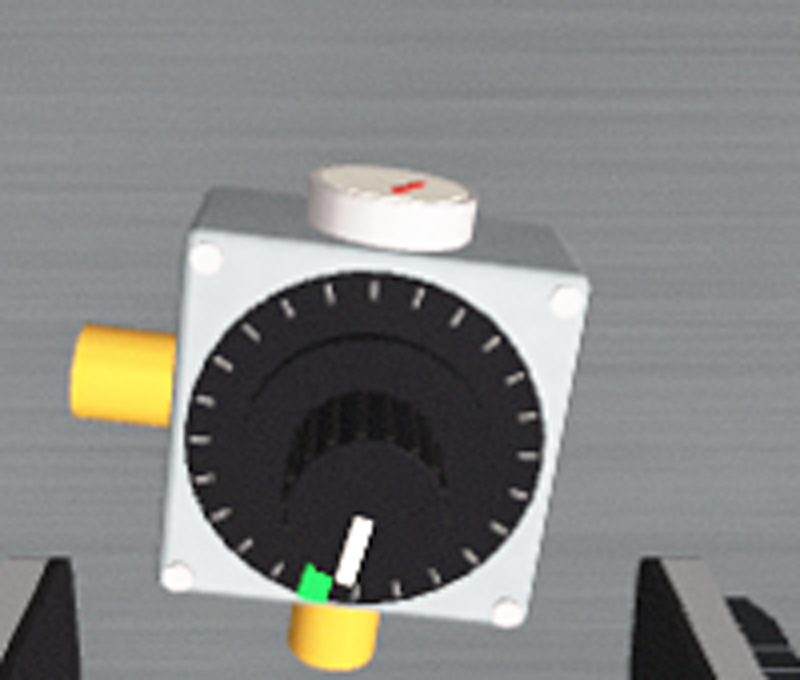

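```bash
python3 - <<'E'
from h import *
manip.move_to([.64,-.385,.25],down(np.pi/2))
w=imaging.grab_frame("wrist");save(w,"n_wrist")
print(w["world_from_camera"][:3,3],proj(w,[[.516,-.3695,.07]]))
np.save("n.npy",w,allow_pickle=True)
c=proj(w,[[.516,-.3695,.07]])[0].astype(int)
save(w,"n_zoom",(c[0]-90,max(c[1]-70,0),c[0]+90,c[1]+70),4.4)
E
```

```text
[ 0.55598897 -0.38533976  0.374607  ] [[335.78466326  51.90036485]]
```

View pics/n_zoom.png

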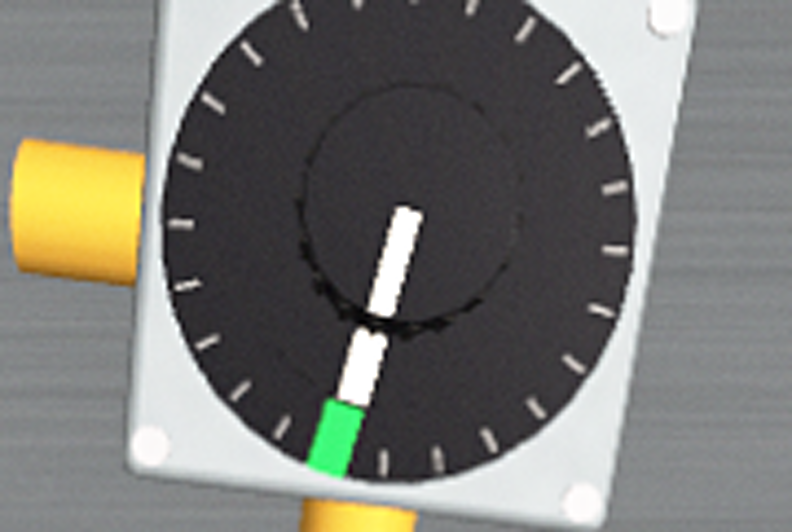

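```bash
cat > meas.py <<'E'
from h import *
def meas(w,zp=.0702,zg=.0615,lift=0):
    # centre from disc
    hsv=cv2.cvtColor(w["img"],cv2.COLOR_RGB2HSV)
    P=np.array([[x,y] for y in range(400) for x in range(640)],float)
    X=toplane(w,P,zg).reshape(400,640,3)
    r=np.hypot(X[...,0]-.5163,X[...,1]+.3696)
    g=cv2.inRange(hsv,(45,100,60),(85,255,255))>0
    g&=r<.06
    wh=(cv2.inRange(hsv,(0,0,150),(180,60,255))>0)
    Y=toplane(w,P,zp+lift).reshape(400,640,3);ry=np.hypot(Y[...,0]-.5163,Y[...,1]+.3696)
    wh&=(ry<.036)
    out={}
    dark=((cv2.inRange(hsv,(0,0,0),(180,255,120))>0)&(r<.06)).astype(np.uint8)
    k=max(cv2.findContours(dark,0,cv2.CHAIN_APPROX_NONE)[0],key=cv2.contourArea)
    h=cv2.convexHull(k).reshape(-1,2).astype(float);h=h[h[:,1]>2]
    p=toplane(w,h,zg)[:,:2]
    q=least_squares(lambda q:np.hypot(*(p-q[:2]).T)-q[2],[.5163,-.3696,.05],loss="soft_l1",f_scale=.0005).x
    c=q[:2]
    gp=X[g][:,:2]-c
    ga=np.degrees(np.arctan2(gp[:,1].mean(),gp[:,0].mean()))
    wp=Y[...,:2]-c; sel=wh&(np.hypot(wp[...,0],wp[...,1])>.0235)
    n,lab,st,ce=cv2.connectedComponentsWithStats(sel.astype(np.uint8))
    i=1+np.argmax(st[1:,4]);pp=wp[lab==i]
    pa=np.degrees(np.arctan2(pp[:,1].mean(),pp[:,0].mean()))
    # knob-top line by its own direction
    T=toplane(w,P,.104+lift).reshape(400,640,3)[...,:2]-c
    s2=(cv2.inRange(hsv,(0,0,150),(180,60,255))>0)&(np.hypot(T[...,0],T[...,1])<.021)
    n,lab,st,_=cv2.connectedComponentsWithStats(s2.astype(np.uint8));i=1+np.argmax(st[1:,4]);tp=T[lab==i]
    v=np.linalg.svd(tp-tp.mean(0))[2][0]; v=v*np.sign(v@tp.mean(0)) 
    print("disc",q,"green",ga,"skirt",pa,len(pp),"r",np.hypot(*pp.T).max(),"top dir",np.degrees(np.arctan2(v[1],v[0])),"top mean",np.degrees(np.arctan2(*tp.mean(0)[::-1])))
    # direction (PCA) of the green patch and skirt patch
    for nm,a in(("g",gp),("s",pp)):
        v=np.linalg.svd(a-a.mean(0))[2][0];v*=np.sign(v@a.mean(0));print(nm,np.degrees(np.arctan2(v[1],v[0])))
    return ga,pa
E
python3 - <<'E'
from meas import *
w=np.load("n.npy",allow_pickle=True).item()
meas(w)
E
```

```text
disc [ 0.5160358  -0.36970253  0.04963343] green -18.257298184168626 skirt -16.358775157443855 95 r 0.03466322559921252 top dir -16.59347533802349 top mean -16.13829513357594
g -17.076507070015325
s -16.24235465698581
```

```bash
cat > turn.py <<'E'
from meas import *
np.set_printoptions(precision=4,suppress=True)
C=np.array([.5158,-.3697])
def grab(yaw=np.pi/2,z=.092,force=40):
    manip.move_gripper(.065,force)
    manip.move_to([*C,.15],down(yaw))
    print("hit",manip.move_linear([*C,z],feed=.06,until_force=10))
    f0=manip.current_force();manip.move_gripper(0,force)
    print("gap",manip.current_finger_gap(),"df",manip.current_force()-f0)
def leave():
    manip.move_gripper(.065);p=manip.current_position()
    manip.move_linear([p[0],p[1],.16])
def look(name,lift=0):
    manip.move_to([.60,-.385,.25],down(np.pi/2))
    w=imaging.grab_frame("wrist")
    c=proj(w,[[.516,-.3695,.07]])[0].astype(int)
    save(w,name,(c[0]-90,max(c[1]-70,0),c[0]+90,c[1]+70),4.4)
    return meas(w,lift=lift)
E
python3 - <<'E'
from turn import *
look("o0")
grab()
q=np.array(manip.current_joint_positions());q[5]+=np.radians(1.9);manip.set_joints(q)
leave();look("o1");print(manip.current_time())
E
```

```text
disc [ 0.5162 -0.3698  0.0496] green -18.11370566370298 skirt -16.136454827938667 81 r 0.03435579062539754 top dir -19.870223469556976 top mean -17.08972116111405
g -18.992782437805086
s -18.59150195518285
hit False
gap 0.03886871651204695 df [0.0788 3.4432 4.2829]
disc [ 0.5162 -0.3697  0.0495] green -18.050229760333387 skirt -17.97944317104102 84 r 0.034274852645858486 top dir -21.197239798490155 top mean -18.99473487948245
g -16.045808922540854
s -18.80468549095073
53.2167
```

View pics/o1.png

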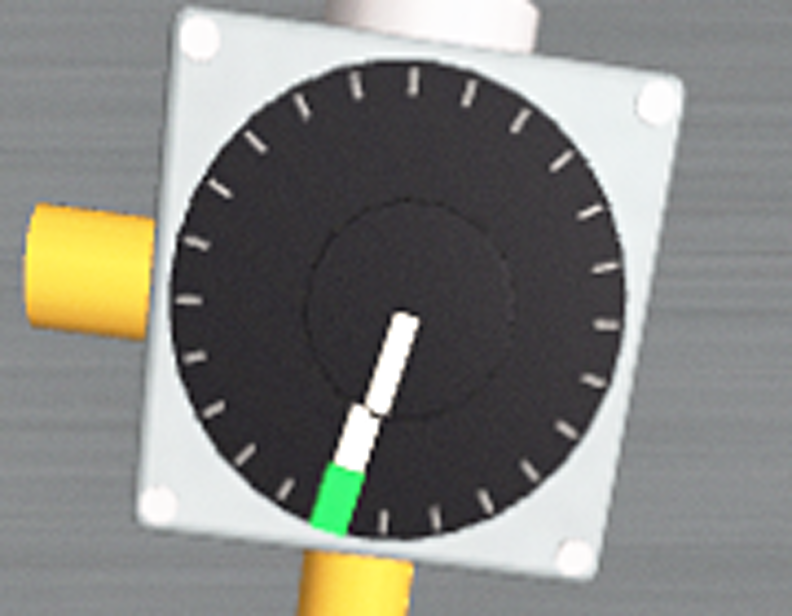

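```bash
python3 - <<'E'
from turn import *
t=imaging.grab_frame("top");save(t,"p_top",(220,120,500,300),2.8)
grab(force=60)
p0=manip.current_position();f0=manip.current_force()
hit=manip.move_linear([p0[0],p0[1],p0[2]+.018],feed=.02,until_force=30)
p=manip.current_position()
print("pull",hit,p-p0,manip.current_force()-f0,"gap",manip.current_finger_gap())
manip.wait(.3)
manip.move_linear([p[0],p[1],p0[2]+.0145],feed=.01) if hit else None
print(manip.current_position()-p0,manip.current_force()-f0)
manip.move_gripper(.065)
manip.move_linear([p[0],p[1],.19])
look("p1",lift=.014)
s=imaging.grab_frame("scene");save(s,"p_scene",(180,80,480,320),2.6)
w=imaging.grab_frame("wrist");np.save("p.npy",w,allow_pickle=True)
print(manip.current_time())
E
```

```text
hit False
gap 0.0386240892438556 df [-0.7188  3.3066  6.8106]
pull True [-0.      0.0001  0.0141] [ 1.059  -4.6538 -5.1299] gap 0.038252713129997784
[-0.      0.      0.0141] [  2.9629  -6.5132 -11.366 ]
disc [ 0.5162 -0.3697  0.0495] green -18.26659753356896 skirt -18.158027215748874 89 r 0.03442067881894139 top dir -21.057104353673385 top mean -18.771439088742703
g -12.427500243286962
s -17.855960275101186
58.7333
```

View pics/p1.png

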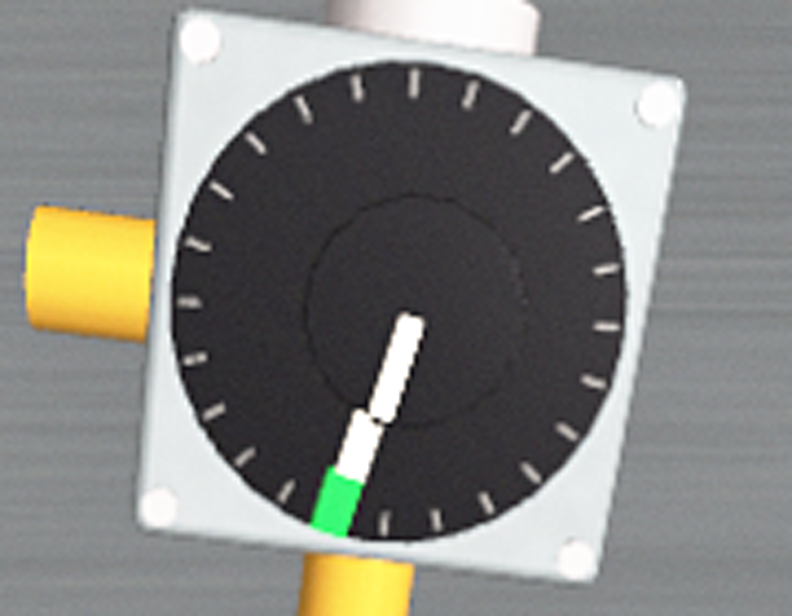

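View pics/p_scene.png

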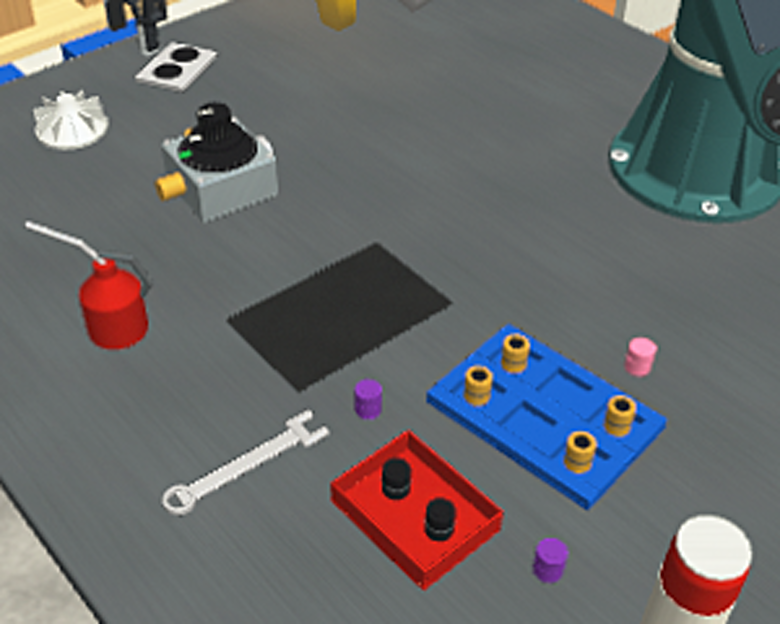

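View pics/p_top.png

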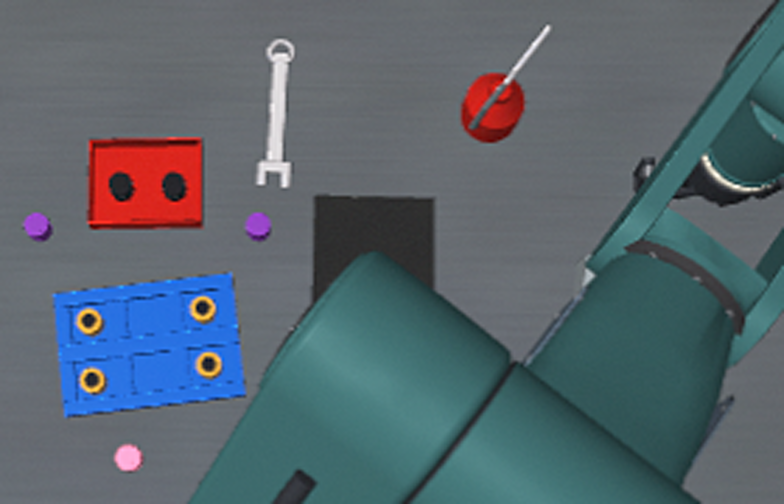

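```bash
python3 - <<'E'
from h import *
manip.move_linear([.60,-.385,.30])
manip.hand_in()
E
```

```text
the job is handed in; nothing more can be done
```

The job is done and handed in, at about 59 s of the 208 s allowed.

- **Burnt bushes:** both are standing in the red scrap tray.
- **Bronze bushes:** there were three on the mat. Each went into its own free pocket and stands upright alongside the one already loaded. When set down, each stopped at the height expected for the pocket floor, and the camera positions put each within about 2 mm of its pocket centre.
- **Regulator knob:** I turned it in two steps, measuring after each. The first left the pointer about 2° short, so I corrected it. I then pulled the knob straight up until it met a hard stop after 14.1 mm, which matches the 14 mm full travel. After letting go, the pointer read -18.2° and the green mark -18.3°.
- **Bystanders:** the oil can, spray can, spanner and the pink and purple look-alikes were not touched and look unmoved in the last pictures.

**Checks that disagreed:** the direction of the white line on the knob's top, measured by itself, read about 3° off the skirt pointer. I put that down to a noisy fit on a short line, since its midpoint read -18.8°. I took the knob's full pull from the hard stop and did not do a second pull to confirm it.

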